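Admit the next visitor from the window desk console

TASK

Let the next visitor through the gate with the desk console: switch the console on by pressing down the raised end of the rocker, then push the round call button fully in (it stays in), then press the long gate bar fully down with the fingertips and keep it down: the program finishes while still holding the bar down. Do not press the small square alarm key, and leave the things standing around the console where they are.

Things in the scene. Friction and masses are not known exactly. Their poses are not given: they have to be found in the camera images.
- rail: flat aluminium rail screwed to the desk, 140 (x) x 420 (y) x 8 mm, carrying four grey units in a row along its y axis, each 96 x 96 mm and 40 mm high (its upper face 48 mm above the desk), centres 100 mm apart, in any order. Origin: centre of its underside; its x axis points away from the robot, z up; the whole console is turned by this yaw. It is fixed: it cannot be moved.
- rocker (a joint): white V-shaped rocker switch, 34 mm wide, its two 30 mm arms lying along the rail's x axis, in the middle of its unit. Angle in rad: -0.18 is off (the end away from the robot raised, as at the start, give or take 0.03), +0.18 is on (far end down, its arm level, 9 mm above the unit's upper face). It takes about 3 N at the far end and stays where it is left.
- rocker_far (a point): the spot to press on the rocker's far arm (the one away from the robot, raised when off): on its upper face, in the middle of its width, 24 mm from the pivot; moves with the rocker and sinks about 8 mm from off to on.
- call_button (a joint): white round push button, 36 mm in diameter, standing 16 mm above its unit's upper face when out. Value in m: 0 out (starts up to 0.001), 0.007 fully in. It takes about 4 N and stays in where it is left; it does not spring back.
- call_top (a point): centre of the round call button's top face; moves with it (sinks 7 mm).
- gate_bar (a joint): white long bar key, 26 (x) x 72 (y) mm, standing 14 mm above its unit's upper face when up. Value in m: 0 up, 0.006 fully down against its stop. Sprung: it starts to move at 3.5 N, is fully down at about 8 N, and rises again when let go.
- gate_top (a point): centre of the long gate bar's top face; moves with it (sinks 6 mm).
- gate_unit: the grey 96 x 96 x 40 mm unit that carries the long gate bar in its middle; origin: centre of its underside (8 mm above the desk), axes as the rail's.
- alarm_key (a joint): small white square key, 20 x 20 mm, standing 12 mm above its unit's upper face, sprung; value in m: 0 up, 0.006 down. Not to be pressed.
- alarm_top (a point): centre of the small square alarm key's top face.
- spray: loose clear spray bottle with a white pump head, 52 mm in diameter, 132 mm tall; origin: centre of its underside. To be left standing.
- pen_box: loose red open box with two compartments and some pens, 85 (x) x 170 (y) mm, walls 45 mm high, pens up to 80 mm high; origin: centre of its underside. To be left alone.
- mug: loose white mug, 76 mm in diameter, 85 mm tall, handle towards its +y; origin: centre of its underside. To be left alone.
- stamp: loose wooden hand stamp, 28 x 57 mm foot, 62 mm tall; origin: centre of its underside. To be left alone.

How it is judged:
By the outcome, as a careful person would: the job done as asked, in the order asked, and still so for the second after the job is handed in, while the arm keeps its last pose, push and grip.
It also fails if it takes over 46 s, if anything falls off the work surface, if the arm or the gripper's body presses on something with over 40 N, if the wrist force passes 120 N, or if a joint passes its speed limit or range.

ROBOT

A 6-joint arm with a two-finger parallel gripper is mounted at the origin on the work surface. World frame = base frame: x ahead of the robot, y to its left, z up, the work surface at z = 0. Lengths are in m, angles in rad, forces in N, time in s.
With the tool pointing down it reaches from about 0.275 to 0.75 m from the base axis. Payload 10.2 kg.
Tool frame: the origin (TCP) lies between the finger pads; the fingertips stand 25 mm ahead of it and the grasp point (between the pads) lies 6 mm ahead of it (robot.tips_ahead is the distance from the TCP to the fingertips, in m); z points along the fingers, y is the line along which they close (so a half turn about z gives the same grasp; the last joint's range is limited). The gripper opens to 85 mm and grips with 20 to 120 N. Pads are 22 mm wide; open, the fingers measure 114 mm over their backs; the gripper's body (76 mm by 85 mm) begins 54 mm behind the grasp point. The pads swing forward as they close: fully open they stand 13 mm farther back than shut.
Start: joints at [1.082, 0.313, 1.498, -0, 1.331, -0.223], TCP at [0.138, 0.507, 0.256] pointing down, gripper open.
Joint ranges: [-2.94, 2.94], [-0.97, 2.17], [0.19, 2.56], [-1.23, 4.37], [0.02, 3.11], [-2.88, 2.88]. Speed limits (rad/s): [2.39, 2.39, 3.01, 3.14, 3.14, 3.14].

INTERFACE

Orientations are given as a rotation vector (axis times angle).
In Python, from plant import robot gives the robot as it stands. The module is installed in compiled form; this text tells all that it offers.
- The arm moves only by the tool apply_moves, never from a script. Its argument "increments" is a list of rows, each an object of numbers: "x", "y", "z": the shift along the tool's x, y, z normalised to -1 to 1, where 1 is 150 mm; "wx", "wy", "wz": the turn, a rotation vector about the tool's x, y, z normalised to -1 to 1, where 1 is 2 pi rad. A call has 1 to 5 rows; each row is the pose to reach, as a shift and turn from the pose commanded when the call began, along the tool's axes at that moment, turning the shorter way round; what a row does not reach only later rows make up. A row lasts 1/10 s, in which the tool goes at most 50 mm and 8.59 degrees, less where a joint would pass 70% of its speed; a pose out of reach is approached as far as the arm can. A call with a number of a shift or a turn outside -1 to 1 is refused whole. A call with a gripper value outside its range is refused whole. "hand" is the opening, from 0 (shut) to 1 (fully open), set as the call begins (left out, the last holds). The fingers move at their own pace and stop on an object; the grip force is fixed at half the most. Time passes only in rows, so rows that repeat a pose let the fingers close. It gives the time, the measured TCP pose, the force, the opening and the grip force at its end, in the units of the state.
- robot.read_state(): the state, without advancing time (a new reading comes with each control period).
- robot.capture(name): name is "scene" or "top" or "wrist"; returns a dict with "pixels" (384x512x3 uint8, red, green, blue), "fov_y" (degrees; the focal length in pixels is half the picture's height over the tangent of half this angle, whatever the lens; pixels are square), "cx", "cy" (the principal point, pixels), "eye" and "attitude" of the camera in the world. Camera axes: x right, y down, z forward; pixel columns grow to the right and rows downward; lengths in m; the calibration is good to about 2 mm. A picture is of the moment at which its call begins. There is no depth.
- robot.job_done(): hands the job in; it is judged then, once.
The state is a dict: "clock": time; "q": joint angles; "joint_vel": joint speeds; "joint_efforts": joint torques, N m; "position": TCP position; "tool_rot": TCP orientation; "contact_force": force on the tool from outside, world axes, zero at the start; "ft_torque": the same for the moment, N m; "gripper_width": finger opening in m; "finger_force": force on a finger pad.
Only numpy, scipy, OpenCV 4.12 (cv2) and the standard library are available. Lean on these libraries where they do the work, as an engineer would, in place of code of your own. Each camera call takes 0.05 s, during which the arm holds its last target. There are 200 camera calls.

## Working session

There is one attempt and no reset: what is moved stays moved. The work goes in short steps, Python scripts to look and compute and a tool call to move; the robot and the scene stay as the last step left them, time stands still between calls to the robot, and variables do not carry over. Pictures are saved under pics/ and viewed, at most 10 in all, crops included, and the job is handed in when it is done.

Besides the shell and the picture viewer there is one more tool, called after "Request:" by a JSON object that holds its "method" and its "body", one argument or row to a line. apply_moves: Moves the arm, as the interface text tells. Scaled input: -1 to 1 covers 150 mm each way for a shift and 2 pi rad each way for a turn. Its arguments: {"type":"object","properties":{"increments":{"type":"array","items":{"type":"object","properties":{"x":{"type":"number","minimum":-1,"maximum":1},"y":{"type":"number","minimum":-1,"maximum":1},"z":{"type":"number","minimum":-1,"maximum":1},"wx":{"type":"number","minimum":-1,"maximum":1},"wy":{"type":"number","minimum":-1,"maximum":1},"wz":{"type":"number","minimum":-1,"maximum":1}}}},"hand":{"type":"number"}},"required":["increments"]}

```bash
mkdir -p pics; cat > h.py <<'E'
import numpy as np,cv2
from plant import robot
from scipy.spatial.transform import Rotation as R
def cap(n,f):
    c=robot.capture(n); cv2.imwrite(f'pics/{f}.png',c['pixels'][:,:,::-1]); 
    np.save(f'pics/{f}.npy',c,allow_pickle=True); return c
def rot(a):
    a=np.array(a,float); return a if a.shape==(3,3) else R.from_rotvec(a).as_matrix()
def ray(c,u,v):
    f=c['pixels'].shape[0]/2/np.tan(np.radians(c['fov_y'])/2)
    return np.array(c['eye']),rot(c['attitude'])@np.array([(u-c['cx'])/f,(v-c['cy'])/f,1])
def onz(c,u,v,z):
    e,d=ray(c,u,v); return e+d*(z-e[2])/d[2]
def proj(c,p):
    f=c['pixels'].shape[0]/2/np.tan(np.radians(c['fov_y'])/2)
    q=rot(c['attitude']).T@(np.array(p)-np.array(c['eye'])); return q[:2]/q[2]*f+[c['cx'],c['cy']]
def tri(obs):
    A=np.zeros((3,3));b=np.zeros(3)
    for c,u,v in obs:
        e,d=ray(c,u,v); d/=np.linalg.norm(d); P=np.eye(3)-np.outer(d,d);A+=P;b+=P@e
    return np.linalg.solve(A,b)
def load(f): return np.load(f'pics/{f}.npy',allow_pickle=True).item()
E
python3 - <<'E'
from h import *
for n in('top','scene'):
    c=cap(n,n+'0'); print({k:v for k,v in c.items() if k!='pixels'})
print(robot.read_state())
E
```

```text
{'fov_y': 45.24988712027158, 'cx': 250.51856675171226, 'cy': 191.14453319519387, 'eye': array([0.57892126, 0.00820042, 1.16347651]), 'attitude': array([-2.16006901,  2.22102233, -0.04561438])}
{'fov_y': 45.93938385867613, 'cx': 256.71997555477094, 'cy': 193.29518199245877, 'eye': array([1.50363659, 0.2524402 , 0.72490244]), 'attitude': array([-1.5093256 , -1.87514849,  0.96334018])}
{'clock': 0.1, 'q': array([ 1.08158602e+00,  3.13372186e-01,  1.49832967e+00, -2.90786350e-05,
        1.33098162e+00, -2.23390137e-01]), 'joint_vel': array([ 0.00022515, -0.00360822, -0.00257056,  0.00141624, -0.00149352,
        0.00157336]), 'joint_efforts': array([ 2.18873669e-03, -4.12896216e+01, -2.60142660e+01, -1.84574433e-04,
        3.01626038e-03, -3.66956044e-06]), 'position': array([0.13784005, 0.50638609, 0.25581531]), 'tool_rot': array([-4.16263343e-01, -3.11353535e+00,  1.62112877e-03]), 'contact_force': array([ 0.1178365 ,  0.02809986, -0.43753275]), 'ft_torque': array([ 0.01535672, -0.00325135,  0.00673806]), 'finger_force': 0.0, 'gripper_width': 0.0854408696670686}
```

View pics/top0.png

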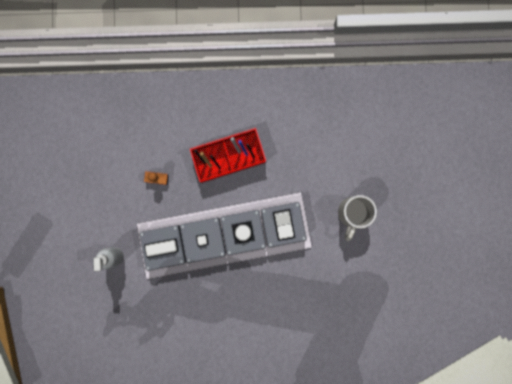

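View pics/scene0.png

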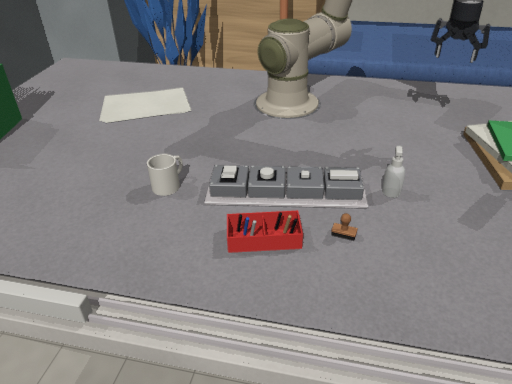

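The top view shows, from left to right (+y to −y), the gate bar (160,247), alarm key (202,240), call button (243,232) and rocker (284,225). The spray is near (105,260), the stamp at (156,178), the pen box at (228,155) and the mug at (358,213). The scene view shows the same order mirrored: rocker (229,173), button (267,173), alarm (305,174), bar (344,174). I'll measure these from both views.

```bash
cat >> h.py <<'E'
def blobs(c,x0,x1,y0,y1,th=190,amin=15):
    im=c['pixels'][y0:y1,x0:x1]; m=(im.min(2)>th).astype(np.uint8)
    n,l,s,ce=cv2.connectedComponentsWithStats(m)
    return [(ce[i]+[x0,y0],s[i,4],cv2.minAreaRect(np.argwhere(l==i)[:,::-1].astype(np.float32))) for i in range(1,n) if s[i,4]>=amin]
E
python3 - <<'E'
from h import *
t=load('top0');s=load('scene0')
for c,b in((t,(145,300,205,262)),(s,(212,362,162,182))):
  for th in(170,200):
    print(th)
    for ce,a,r in blobs(c,*b,th): print(ce.round(1),a,np.round(r[1],1),round(r[2],1),onz(c,*ce,.062).round(4))
E
```

```text
170
[199.2 215. ] 684 [  6.7 123.2] 79.0 [0.582  0.1422 0.062 ]
[283.8 225.3] 306 [24.5 13.5] 78.7 [ 0.5519 -0.0591  0.062 ]
[242.6 232.2] 158 [13. 13.] 90.0 [0.5381 0.0397 0.062 ]
[201.4 240. ] 53 [7.  7.5] 76.0 [0.5222 0.1382 0.062 ]
[160.1 247.7] 278 [ 9.6 29. ] 78.7 [0.5067 0.2372 0.062 ]
200
[242.5 232. ] 127 [12. 11.] 90.0 [0.5386 0.0397 0.062 ]
[285.  230.6] 131 [10.9 12. ] 80.5 [ 0.5391 -0.0614  0.062 ]
[201.4 239.8] 36 [6. 5.] 90.0 [0.5227 0.1382 0.062 ]
[160.3 247.6] 222 [ 8.2 27.3] 78.7 [0.5069 0.2367 0.062 ]
170
[229.4 168.6] 74 [ 6. 12.] 90.0 [ 0.5473 -0.0588  0.062 ]
[266.5 170.9] 74 [ 6. 11.] 90.0 [0.5391 0.0399 0.062 ]
[304.9 172.6] 27 [3. 6.] 90.0 [0.5278 0.1394 0.062 ]
[343.4 172.8] 150 [26.2  5.6] 2.6 [0.51   0.2371 0.062 ]
[227.2 175.3] 39 [ 4. 11.] 90.0 [ 0.5788 -0.0561  0.062 ]
200
[344. 175.] 25 [24.  0.] 180.0 [0.5197 0.2393 0.062 ]
```

Request:
{"method": "apply_moves", "body": {
  "hand": 0,
  "increments": [
    {"x": -0.25, "y": -0.14},
    {"x": -0.5, "y": -0.28},
    {"x": -0.75, "y": -0.42},
    {"x": -1, "y": -0.56},
    {"x": -1, "y": -0.56}
  ]
}}

```text
schema error: expected keys x, y, z, wx, wy, wz
```

Request:
{"method": "apply_moves", "body": {
  "increments": [
    {"x": -0.25, "y": -0.14},
    {"x": -0.5, "y": -0.28},
    {"x": -0.75, "y": -0.42},
    {"x": -1, "y": -0.56},
    {"x": -1, "y": -0.56}
  ]
}}

```text
schema error: expected keys x, y, z, wx, wy, wz
```

Request:
{"method": "apply_moves", "body": {
  "increments": [
    {"x": -0.25, "y": -0.14},
    {"x": -0.5, "y": -0.28},
    {"x": -0.75, "y": -0.42},
    {"x": -1, "y": -0.56},
    {"x": -1, "y": -0.56}
  ]
}}

```text
schema error: expected keys x, y, z, wx, wy, wz
```

Request:
{"method": "apply_moves", "body": {
  "increments": [
    {"x": -0.2, "y": -0.11, "wz": -0.02},
    {"x": -0.2, "y": -0.11, "wz": -0.04},
    {"x": -0.2, "y": -0.11, "wz": -0.067},
    {"x": -0.2, "y": -0.11, "wz": -0.067},
    {"x": -0.2, "y": -0.11, "wz": -0.067}
  ]
}}

```text
schema error: expected keys x, y, z, wx, wy, wz
```

```bash
python3 - <<'E'
from h import *
c=cap('wrist','w1'); s=robot.read_state()
print(s['position'],rot(s['tool_rot']).round(3),s['clock'],s['gripper_width'],robot.tips_ahead,s['contact_force'])
print(c['eye'],rot(c['attitude']).round(3))
for n,p in dict(r=(.552,-.059,.062),c=(.5385,.0397,.064),a=(.5225,.138,.06),g=(.507,.237,.062)).items(): print(n,proj(c,p))
E
```

```text
[0.13785202 0.5064109  0.25588781] [[-0.965  0.263 -0.   ]
 [ 0.263  0.965 -0.001]
 [ 0.    -0.001 -1.   ]] 0.15 0.0854402272096755 0.025 [-0.24688454  1.14384655 -0.22102592]
[0.06426147 0.52798086 0.37299908] [[ 0.263  0.92   0.29 ]
 [ 0.965 -0.25  -0.081]
 [-0.002  0.301 -0.954]]
r [-39.41038178 527.23069498]
c [ 14.83451173 512.04764521]
a [ 73.58980224 489.8628932 ]
g [133.72908427 471.75760755]
```

View pics/w1.png

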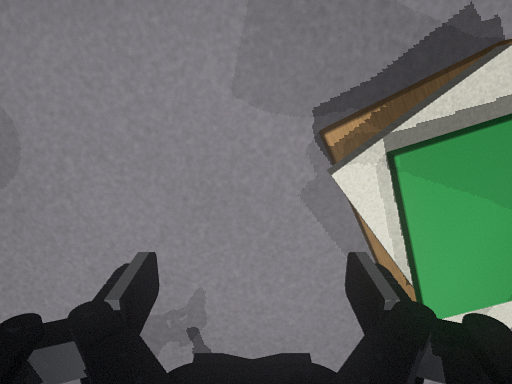

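The picture shows only the desk and the books on the right (green cover near (455,220)), with the open fingers below; the arm hasn't moved because the rows need all six keys.

Request:
{"method": "apply_moves", "body": {
  "hand": 0,
  "increments": [
    {"x": -0.25, "y": -0.14, "z": 0, "wx": 0, "wy": 0, "wz": 0},
    {"x": -0.5, "y": -0.28, "z": 0, "wx": 0, "wy": 0, "wz": 0},
    {"x": -0.75, "y": -0.42, "z": 0, "wx": 0, "wy": 0, "wz": 0},
    {"x": -1, "y": -0.56, "z": 0, "wx": 0, "wy": 0, "wz": 0},
    {"x": -1, "y": -0.56, "z": 0, "wx": 0, "wy": 0, "wz": 0}
  ]
}}

```text
clock: 0.65
position: [0.2633, 0.3836, 0.2562]
tool_rot: [0.424, 3.112, -0.001]
contact_force: [-0.8, 0.5, 0.4]
gripper_width: 0.0123
finger_force: 0.0
```

Request:
{"method": "apply_moves", "body": {
  "hand": 0,
  "increments": [
    {"x": -0.25, "y": -0.14, "z": 0, "wx": 0, "wy": 0, "wz": 0},
    {"x": -0.5, "y": -0.28, "z": 0, "wx": 0, "wy": 0, "wz": 0},
    {"x": -0.75, "y": -0.42, "z": 0, "wx": 0, "wy": 0, "wz": 0},
    {"x": -1, "y": -0.56, "z": 0, "wx": 0, "wy": 0, "wz": 0},
    {"x": -1, "y": -0.56, "z": 0, "wx": 0, "wy": 0, "wz": 0}
  ]
}}

```text
clock: 1.15
position: [0.3856, 0.2634, 0.256]
tool_rot: [0.423, 3.113, -0.001]
contact_force: [-0.2, -0.4, -0.5]
gripper_width: 0.0004
finger_force: 0.0
```

Request:
{"method": "apply_moves", "body": {
  "hand": 0,
  "increments": [
    {"x": -0.25, "y": -0.14, "z": 0, "wx": 0, "wy": 0, "wz": -0.015},
    {"x": -0.5, "y": -0.28, "z": 0, "wx": 0, "wy": 0, "wz": -0.03},
    {"x": -0.75, "y": -0.42, "z": 0, "wx": 0, "wy": 0, "wz": -0.045},
    {"x": -0.75, "y": -0.42, "z": 0, "wx": 0, "wy": 0, "wz": -0.067},
    {"x": -0.75, "y": -0.42, "z": 0, "wx": 0, "wy": 0, "wz": -0.067}
  ]
}}

```text
clock: 1.65
position: [0.4752, 0.1756, 0.2559]
tool_rot: [0.244, -3.131, -0.001]
contact_force: [0.0, -0.0, 0.0]
gripper_width: -0.0001
finger_force: 0.0
```

```bash
python3 - <<'E'
from h import *
c=cap('wrist','w2'); s=robot.read_state()
print(s['position'],rot(s['tool_rot']).round(3),s['clock'],s['gripper_width'],s['contact_force'])
for n,p in dict(r=(.552,-.059,.062),c=(.5385,.0397,.064),a=(.5225,.138,.06),g=(.507,.237,.062)).items(): print(n,proj(c,p))
E
```

```text
[0.47483947 0.17608041 0.25606765] [[-0.988 -0.152 -0.001]
 [-0.152  0.988  0.   ]
 [ 0.001  0.    -1.   ]] 1.7 -2.7931898068971678e-05 [0.37941604 0.55479386 0.7798972 ]
r [ 13.41466241 209.71223755]
c [109.87770993 212.22671745]
a [207.82119934 210.36315419]
g [305.15779251 211.10560984]
```

View pics/w2.png

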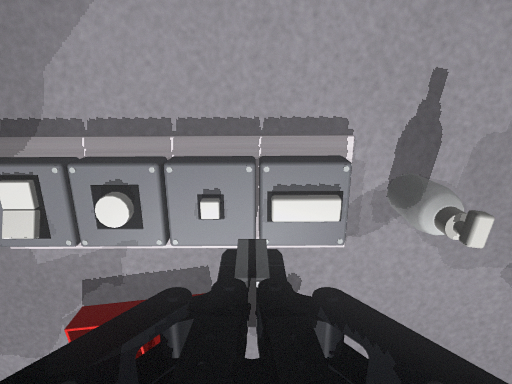

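The wrist picture shows the console straight: rocker at left (18,210), button (114,210), alarm (210,209), bar (306,208), spray at (430,205), with the shut fingertips near (252,245).

```bash
python3 - <<'E'
from h import *
t=load('top0');s=load('scene0');w=load('w2')
wb=blobs(w,0,350,165,240,170,100)
for b in wb: print(b[0].round(1),b[1],np.round(b[2][1],1),round(b[2][2],1),onz(w,*b[0],.062).round(4))
def near(c,b,u,th=170):
    return min(blobs(c,*b,th),key=lambda q:np.hypot(*(q[0]-u)))[0]
for n,ut,us,uw in(('call',(243,232),(267,171),(114,210)),('alarm',(201,240),(305,172),(210,209)),('gate',(160,248),(343,173),(306,208))):
    a=near(t,(145,300,205,262),ut);b=near(s,(212,362,162,182),us);d=min(wb,key=lambda q:np.hypot(*(q[0]-uw)))[0]
    p=tri([(t,*a),(w,*d)]); print(n,p.round(4),tri([(t,*a),(s,*b),(w,*d)]).round(4))
E
```

```text
[ 15.6 195.7] 806 [25. 33.] 90.0 [ 0.5362 -0.0559  0.062 ]
[111.6 211.4] 832 [33.9 29.7] 45.0 [0.5382 0.0406 0.062 ]
[305.6 210.4] 1494 [21. 68.] 90.0 [0.5062 0.2373 0.062 ]
[209.3 209.9] 311 [16. 18.] 90.0 [0.521  0.1396 0.062 ]
[ 17.7 224.5] 878 [27. 31.] 90.0 [ 0.5681 -0.0556  0.062 ]
call [0.5383 0.04   0.0612] [0.5383 0.0399 0.0614]
alarm [0.5222 0.139  0.0586] [0.5222 0.1389 0.0583]
gate [0.5066 0.2376 0.0608] [0.5067 0.2375 0.06  ]
```

Request:
{"method": "apply_moves", "body": {
  "hand": 0,
  "increments": [
    {"x": -0.05, "y": -0.3, "z": 0, "wx": 0, "wy": 0, "wz": 0},
    {"x": -0.1, "y": -0.6, "z": 0, "wx": 0, "wy": 0, "wz": 0},
    {"x": -0.2, "y": -0.9, "z": 0, "wx": 0, "wy": 0, "wz": 0},
    {"x": -0.25, "y": -1, "z": 0, "wx": 0, "wy": 0, "wz": 0}
  ]
}}

```text
clock: 2.1
position: [0.5362, 0.0311, 0.2563]
tool_rot: [-0.236, 3.133, -0.001]
contact_force: [0.3, 1.7, -1.3]
gripper_width: 0.0002
finger_force: 0.0
```

Request:
{"method": "apply_moves", "body": {
  "hand": 0,
  "increments": [
    {"x": -0.1, "y": -0.3, "z": 0.1, "wx": 0, "wy": 0, "wz": 0},
    {"x": -0.194, "y": -0.626, "z": 0.3, "wx": 0, "wy": 0, "wz": 0},
    {"x": -0.194, "y": -0.626, "z": 0.6, "wx": 0, "wy": 0, "wz": 0},
    {"x": -0.194, "y": -0.626, "z": 0.9, "wx": 0, "wy": 0, "wz": 0},
    {"x": -0.194, "y": -0.626, "z": 0.95, "wx": 0, "wy": 0, "wz": 0}
  ]
}}

```text
clock: 2.6
position: [0.5763, -0.0533, 0.1091]
tool_rot: [0.241, -3.124, -0.006]
contact_force: [-0.9, 0.6, 0.7]
gripper_width: 0.0001
finger_force: 0.0
```

```bash
cat > to.py <<'E'
import sys
from h import *
s=robot.read_state(); d=np.array(list(map(float,sys.argv[1:4])))-s['position']
print(s['position'].round(4),s['clock'],s['contact_force'].round(1),'tool units',(rot(s['tool_rot']).T@d/.15).round(3))
E
python3 to.py .5777 -.0549 .082; python3 - <<'E'
from h import *
c=cap('wrist','w3')
for x in blobs(c,0,512,60,330,170,100): print(x[0].round(1),x[1],np.round(x[2][1],1))
E
```

```text
[ 0.5763 -0.0533  0.1091] 2.6 [-0.9  0.6  0.7] tool units [-0.009 -0.013  0.18 ]
[486.2  78.3] 103 [ 5.7 29.1]
[166.7 120.3] 1103 [201.4  46.7]
[225.9 166.3] 1017 [52. 21.]
[434.  195.2] 3124 [57.7 68. ]
[245.5 221.5] 2515 [52. 60.]
[388.6 259.3] 379 [ 14.8 227. ]
```

View pics/w3.png

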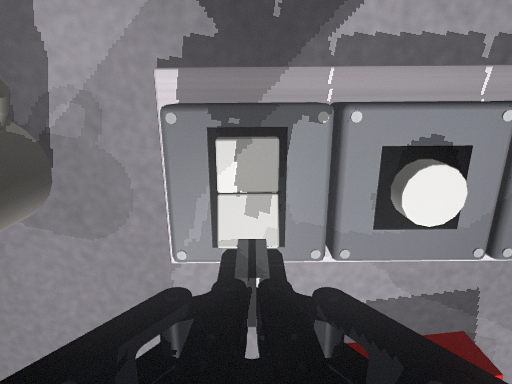

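The fingertip (252,245) is over the rocker's far arm (centre about 247,221), with the button at (429,193) well clear. I'll press down.

Request:
{"method": "apply_moves", "body": {
  "hand": 0,
  "increments": [
    {"x": -0.009, "y": -0.013, "z": 0.06, "wx": 0, "wy": 0, "wz": 0},
    {"x": -0.009, "y": -0.013, "z": 0.1, "wx": 0, "wy": 0, "wz": 0},
    {"x": -0.009, "y": -0.013, "z": 0.13, "wx": 0, "wy": 0, "wz": 0},
    {"x": -0.009, "y": -0.013, "z": 0.15, "wx": 0, "wy": 0, "wz": 0},
    {"x": -0.009, "y": -0.013, "z": 0.16, "wx": 0, "wy": 0, "wz": 0}
  ]
}}

```text
clock: 3.15
position: [0.5812, -0.057, 0.0906]
tool_rot: [-0.243, 3.13, -0.001]
contact_force: [2.1, 2.0, 2.6]
gripper_width: 0.0002
finger_force: 1.7
```

Request:
{"method": "apply_moves", "body": {
  "hand": 0,
  "increments": [
    {"x": 0, "y": 0, "z": 0.007, "wx": 0, "wy": 0, "wz": 0},
    {"x": 0, "y": 0, "z": 0.014, "wx": 0, "wy": 0, "wz": 0},
    {"x": 0, "y": 0, "z": 0.014, "wx": 0, "wy": 0, "wz": 0}
  ]
}}

```text
clock: 3.45
position: [0.5806, -0.0572, 0.0879]
tool_rot: [-0.243, 3.131, -0.001]
contact_force: [2.6, -0.2, 3.0]
gripper_width: -0.0
finger_force: 1.5
```

Request:
{"method": "apply_moves", "body": {
  "hand": 0,
  "increments": [
    {"x": 0.02, "y": 0.01, "z": 0.01, "wx": 0, "wy": 0, "wz": 0},
    {"x": 0.02, "y": 0.01, "z": 0.02, "wx": 0, "wy": 0, "wz": 0},
    {"x": 0.02, "y": 0.01, "z": 0.027, "wx": 0, "wy": 0, "wz": 0},
    {"x": 0.02, "y": 0.01, "z": 0.027, "wx": 0, "wy": 0, "wz": 0}
  ]
}}

```text
clock: 3.85
position: [0.5769, -0.056, 0.0833]
tool_rot: [0.243, -3.131, -0.0]
contact_force: [1.1, 0.2, 0.7]
gripper_width: 0.0001
finger_force: 0.6
```

Request:
{"method": "apply_moves", "body": {
  "hand": 0,
  "increments": [
    {"x": 0, "y": 0, "z": 0.007, "wx": 0, "wy": 0, "wz": 0},
    {"x": 0, "y": 0, "z": 0.014, "wx": 0, "wy": 0, "wz": 0},
    {"x": 0, "y": 0, "z": 0.014, "wx": 0, "wy": 0, "wz": 0}
  ]
}}

```text
clock: 4.15
position: [0.5772, -0.056, 0.0819]
tool_rot: [0.244, -3.132, -0.0]
contact_force: [0.2, 0.3, 6.0]
gripper_width: 0.0001
finger_force: 3.1
```

Request:
{"method": "apply_moves", "body": {
  "hand": 0,
  "increments": [
    {"x": 0, "y": 0, "z": 0.007, "wx": 0, "wy": 0, "wz": 0},
    {"x": 0, "y": 0, "z": 0.012, "wx": 0, "wy": 0, "wz": 0},
    {"x": 0, "y": 0, "z": 0.012, "wx": 0, "wy": 0, "wz": 0}
  ]
}}

```text
clock: 4.45
position: [0.5773, -0.056, 0.0816]
tool_rot: [-0.244, 3.132, -0.0]
contact_force: [-5.8, 2.4, 19.1]
gripper_width: 0.0001
finger_force: 9.7
```

It has bottomed out: force rose to 19 N with no further travel, at the expected height. I'll lift, move towards the button and check.

Request:
{"method": "apply_moves", "body": {
  "hand": 0,
  "increments": [
    {"x": 0, "y": 0, "z": -0.2, "wx": 0, "wy": 0, "wz": 0},
    {"x": 0, "y": 0, "z": -0.35, "wx": 0, "wy": 0, "wz": 0},
    {"x": 0.1, "y": 0.25, "z": -0.35, "wx": 0, "wy": 0, "wz": 0},
    {"x": 0.17, "y": 0.5, "z": -0.35, "wx": 0, "wy": 0, "wz": 0},
    {"x": 0.17, "y": 0.65, "z": -0.35, "wx": 0, "wy": 0, "wz": 0}
  ]
}}

```text
clock: 4.95
position: [0.5348, 0.0382, 0.1318]
tool_rot: [0.245, -3.129, -0.001]
contact_force: [-0.1, -0.4, 0.3]
gripper_width: 0.0002
finger_force: 0.0
```

```bash
python3 - <<'E'
from h import *
cap('wrist','w4')
E
python3 to.py .5383 .04 .095
```

```text
[0.5349 0.0404 0.1318] 5.0 [-0.5  2.   0. ] tool units [-0.023 -0.007  0.245]
```

View pics/w4.png

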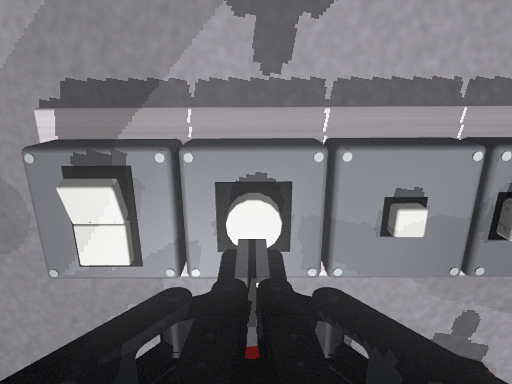

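The rocker (about 97,220) has flipped: the near arm now tilts up, and the far arm at (103,245) lies flat. The fingertip is over the button (254,222). Next I'll press the button.

Request:
{"method": "apply_moves", "body": {
  "hand": 0,
  "increments": [
    {"x": -0.023, "y": -0.004, "z": 0.12, "wx": 0, "wy": 0, "wz": 0},
    {"x": -0.023, "y": -0.004, "z": 0.22, "wx": 0, "wy": 0, "wz": 0},
    {"x": -0.023, "y": -0.004, "z": 0.26, "wx": 0, "wy": 0, "wz": 0},
    {"x": -0.023, "y": -0.004, "z": 0.29, "wx": 0, "wy": 0, "wz": 0},
    {"x": -0.023, "y": -0.004, "z": 0.31, "wx": 0, "wy": 0, "wz": 0}
  ]
}}

```text
clock: 5.5
position: [0.5402, 0.0361, 0.0858]
tool_rot: [0.243, -3.131, 0.0]
contact_force: [-3.9, -1.3, 3.8]
gripper_width: 0.0001
finger_force: 1.9
```

Request:
{"method": "apply_moves", "body": {
  "hand": 0,
  "increments": [
    {"x": 0, "y": 0, "z": 0.007, "wx": 0, "wy": 0, "wz": 0},
    {"x": 0, "y": 0, "z": 0.014, "wx": 0, "wy": 0, "wz": 0},
    {"x": 0, "y": 0, "z": 0.02, "wx": 0, "wy": 0, "wz": 0},
    {"x": 0, "y": 0, "z": 0.02, "wx": 0, "wy": 0, "wz": 0}
  ]
}}

```text
clock: 5.9
position: [0.5405, 0.0362, 0.0829]
tool_rot: [-0.243, 3.132, -0.0]
contact_force: [-2.2, -1.1, 3.3]
gripper_width: -0.0
finger_force: 1.4
```

Request:
{"method": "apply_moves", "body": {
  "hand": 0,
  "increments": [
    {"x": 0, "y": 0, "z": 0.007, "wx": 0, "wy": 0, "wz": 0},
    {"x": 0, "y": 0, "z": 0.014, "wx": 0, "wy": 0, "wz": 0},
    {"x": 0, "y": 0, "z": 0.014, "wx": 0, "wy": 0, "wz": 0}
  ]
}}

```text
clock: 6.2
position: [0.5407, 0.0362, 0.0819]
tool_rot: [-0.244, 3.131, -0.001]
contact_force: [-6.9, -1.3, 15.2]
gripper_width: -0.0
finger_force: 7.8
```

Fully in: stopped at tip height 57 mm with 15 N. I'll lift high over the alarm key and go to the gate bar.

Request:
{"method": "apply_moves", "body": {
  "hand": 0,
  "increments": [
    {"x": 0, "y": 0, "z": -0.2, "wx": 0, "wy": 0, "wz": 0},
    {"x": 0, "y": 0, "z": -0.4, "wx": 0, "wy": 0, "wz": 0},
    {"x": 0, "y": 0.3, "z": -0.4, "wx": 0, "wy": 0, "wz": 0},
    {"x": 0, "y": 0.6, "z": -0.4, "wx": 0, "wy": 0, "wz": 0},
    {"x": 0, "y": 0.8, "z": -0.4, "wx": 0, "wy": 0, "wz": 0}
  ]
}}

```text
clock: 6.7
position: [0.5215, 0.1572, 0.1407]
tool_rot: [-0.245, 3.131, 0.001]
contact_force: [1.0, 0.2, -0.8]
gripper_width: 0.0001
finger_force: 0.0
```

Request:
{"method": "apply_moves", "body": {
  "hand": 0,
  "increments": [
    {"x": 0, "y": 0.25, "z": 0, "wx": 0, "wy": 0, "wz": 0},
    {"x": 0.01, "y": 0.5, "z": 0, "wx": 0, "wy": 0, "wz": 0},
    {"x": 0.02, "y": 0.56, "z": 0, "wx": 0, "wy": 0, "wz": 0},
    {"x": 0.02, "y": 0.56, "z": 0, "wx": 0, "wy": 0, "wz": 0}
  ]
}}

```text
clock: 7.1
position: [0.5056, 0.2384, 0.1404]
tool_rot: [-0.247, 3.132, 0.0]
contact_force: [0.6, 0.1, 0.4]
gripper_width: -0.0001
finger_force: 0.0
```

```bash
python3 - <<'E'
from h import *
cap('wrist','w5')
E
python3 to.py .5066 .2376 .092
```

```text
[0.506  0.2373 0.1404] 7.15 [-0.4 -0.4 -0.1] tool units [-0.004  0.002  0.323]
```

View pics/w5.png

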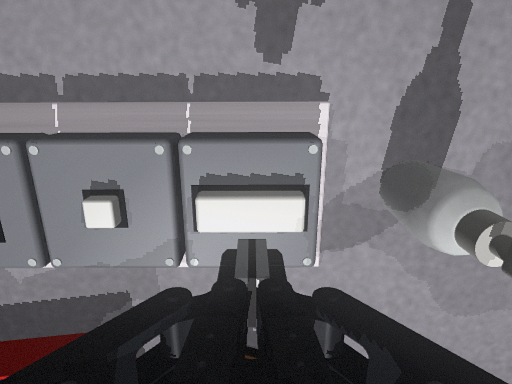

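The fingertips (252,245) are centred on the gate bar (250,211). The spray (445,210) and alarm key (101,211) are clear. I'll press the bar.

Request:
{"method": "apply_moves", "body": {
  "hand": 0,
  "increments": [
    {"x": -0.004, "y": 0, "z": 0.2, "wx": 0, "wy": 0, "wz": 0},
    {"x": -0.004, "y": 0, "z": 0.3, "wx": 0, "wy": 0, "wz": 0},
    {"x": -0.004, "y": 0, "z": 0.35, "wx": 0, "wy": 0, "wz": 0},
    {"x": -0.004, "y": 0, "z": 0.38, "wx": 0, "wy": 0, "wz": 0},
    {"x": -0.004, "y": 0, "z": 0.395, "wx": 0, "wy": 0, "wz": 0}
  ]
}}

```text
clock: 7.65
position: [0.507, 0.2365, 0.082]
tool_rot: [-0.243, 3.132, -0.001]
contact_force: [-3.1, -4.3, 6.3]
gripper_width: 0.0001
finger_force: 3.4
```

Request:
{"method": "apply_moves", "body": {
  "hand": 0,
  "increments": [
    {"x": 0, "y": 0, "z": 0.005, "wx": 0, "wy": 0, "wz": 0},
    {"x": 0, "y": 0, "z": 0.01, "wx": 0, "wy": 0, "wz": 0},
    {"x": 0, "y": 0, "z": 0.01, "wx": 0, "wy": 0, "wz": 0}
  ]
}}

```text
clock: 7.95
position: [0.5071, 0.2367, 0.0812]
tool_rot: [-0.243, 3.131, -0.001]
contact_force: [-3.4, -4.9, 7.7]
gripper_width: -0.0001
finger_force: 3.7
```

Request:
{"method": "apply_moves", "body": {
  "hand": 0,
  "increments": [
    {"x": 0, "y": 0, "z": 0.005, "wx": 0, "wy": 0, "wz": 0},
    {"x": 0, "y": 0, "z": 0.012, "wx": 0, "wy": 0, "wz": 0},
    {"x": 0, "y": 0, "z": 0.012, "wx": 0, "wy": 0, "wz": 0}
  ]
}}

```text
clock: 8.25
position: [0.5072, 0.2367, 0.0809]
tool_rot: [-0.243, 3.13, -0.001]
contact_force: [-9.7, -6.5, 21.0]
gripper_width: 0.0001
finger_force: 10.7
```

```bash
python3 - <<'E'
from h import *
a=cap('scene','s6')['pixels']; b=load('scene0')['pixels']
cv2.imwrite('pics/s6c.png',cv2.resize(np.vstack([b[130:260,130:420],a[130:260,130:420]])[:,:,::-1],None,fx=2,fy=2,interpolation=cv2.INTER_CUBIC))
s=robot.read_state(); print(s['position'],s['contact_force'],s['clock'])
E
```

```text
[0.50718323 0.23674309 0.08091356] [-9.0022481  -6.71097465 21.05840616] 8.3
```

View pics/s6c.png

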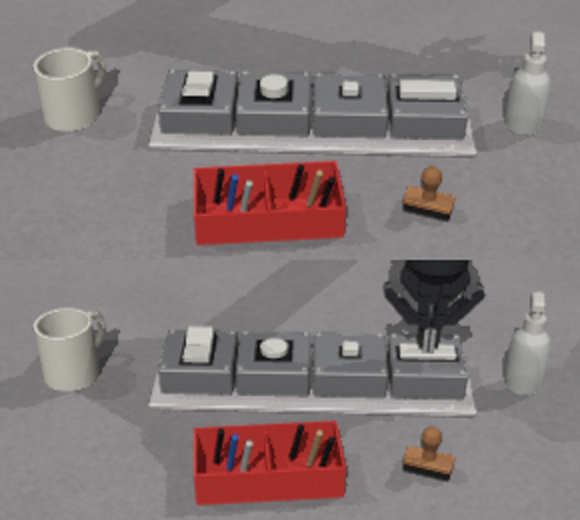

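The before/after pictures show the rocker flipped (198,345), the button in (273,348), the alarm key up (350,349) and the bar held down (428,352). The mug, pen box, stamp and spray have not moved. The bar is held at 21 N against its stop, so I'm handing in.

```bash
python3 -c "
from plant import robot
print(robot.job_done())"
```

```text
the job is handed in; nothing more can be done
None
```

The job is handed in: the rocker is on, the call button is fully in, and the gate bar is held against its stop at about 21 N; the alarm key and the loose things were left alone.

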